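# Lift the slide box out of the supply bin and hold it level over the notebook

### The arm

A 6-joint arm with a two-finger parallel gripper is mounted at the origin on a cart in front of the work surface, level with it; the furniture and walls round the work are solid. World frame = base frame: x ahead of the robot, y to its left, z up, the work surface at z = 0. Lengths are in m, angles in rad, forces in N, time in s.
With the tool pointing down it reaches from about 0.425 to 0.925 m from the base axis. Payload 12.5 kg.
Tool frame: the origin (TCP) lies at the very end of the fingers, on their centre line; the grasp point (between the pads) lies 19 mm behind it; z points along the fingers, y is the line along which they close (so a half turn about z gives the same grasp; the last joint's range is limited). The gripper opens to 85 mm and grips with 20 to 120 N. Pads are 22 mm wide; open, the fingers measure 114 mm over their backs; the gripper's body (76 mm by 85 mm) begins 54 mm behind the grasp point. The pads swing forward as they close: fully open they stand 13 mm farther back than shut.
Start: joints at [1.101, 0.491, 1.559, -0, 1.092, -0.106], TCP at [0.222, 0.584, 0.231] pointing down, gripper open.
Joint ranges: [-3.1, 3.1], [-0.84, 2.19], [0.05, 2.79], [-1.13, 4.28], [0.06, 2.93], [-2.69, 2.69]. Speed limits (rad/s): [2.22, 2.22, 2.79, 3.14, 3.14, 3.14].

### API

Orientations are given as a unit quaternion [w, x, y, z].
In Python, from cell import reach, move_linear, set_joints, release, close, sleep, solve_ik, state, get_image, IKError, job_done gives the robot as it stands. The module is installed in compiled form; this text tells all that it offers. Calls block until the motion is done:
- reach(position, orientation): joint-space move of the TCP to a pose.
- move_linear(position, velocity=0.15, ori=None): straight line of the TCP; ori=None keeps the orientation; velocity is the mean speed in m/s.
- set_joints(angles): joint-space move.
- release() and close(): open the fingers fully, or close them until they stop; the grip force is fixed at half the most.
- sleep(seconds).
- solve_ik(position, orientation): joint angles nearest the present ones, or None.
- state(): the state.
- get_image(name): name is "scene" or "top" or "wrist"; returns a dict with "frame" (480x640x3 uint8, blue, green, red), "fx", "fy", "cx", "cy" (pixels), "k1" (the pictures are not rectified: a ray, as slopes to the right and down, at radius r is drawn at 1 + k1 r^2 times it, then the intrinsics apply), "R" (3x3) and "t" (3): a world point X has camera coordinates R X + t; the wrist camera has in their place "T_tool_cam" (4x4, takes a point from camera to tool coordinates, whose origin is the TCP and whose axes are the flange's). Camera axes: x right, y down, z forward; pixel columns grow to the right and rows downward; lengths in m; the calibration is good to about 2 mm. A picture is of the moment at which its call begins: read the wrist's pose just before it. There is no depth.
A pose or a line that the arm cannot do raises IKError and nothing moves.
- job_done(): hands the job in; it is judged then, once.
The state is a dict: "time": time; "joint_pos": joint angles; "qvel": joint speeds; "joint_efforts": joint torques, N m; "tool_pos": TCP position; "ee_rot": TCP orientation; "ft_force": force on the tool from outside, world axes, zero at the start; "ft_torque": the same for the moment, N m; "grip_width": opening from 0.0 (shut) to 1.0 (fully open); "grasp_force": force on a finger pad.
Only numpy, scipy, OpenCV 4.12 (cv2) and the standard library are available. Lean on these libraries where they do the work, as an engineer would, in place of code of your own. Each camera call takes 0.05 s, during which the arm holds its last target. There are 200 camera calls.

### The job

Lift the slide box (the long, low closed box) out of the grey bin and carry it over the middle of the closed black notebook, keeping it level all the way because fresh smears lie loose in it. Hold it there in the air, right way up, level and still, about 15 cm above the notebook, for at least three seconds, and finish while still holding it: do not put it down or let go. Leave the round tin in the bin, and do not shift the bin, the notebook or the other things on the worktop.

Things in the scene. Friction and masses are not known exactly. Their poses are not given: they have to be found in the camera images.
- bin: loose open-topped grey plastic bin, 180 x 250 mm outside (192 x 262 mm over its turned-out lip) and 50 mm high, walls and floor 4 mm thick, 0.8 kg. Origin: centre of its underside; x is its short side, y its long side, z up. The slide box lies in one half (along y), the round tin in the other. Beyond the right edge of the worktop stands a tall solid fridge, side at y = -0.45, front at x = 0.27, top at z = 0.42: keep the arm clear of it.
- slide_box_mid (a point): centre (half-way up) of the slide box: a closed cream cardboard-like box, 35 mm (its x) x 85 mm (its y) x 32 mm high (its z, up), about 0.11 kg, rigid, lid fixed. It lies flat on the floor of the bin, anywhere in one half, its long side within about 25 degrees of the bin's long side. There is finger room on both of its long sides.
- slide_box: the same slide box; origin at the centre of its underside, same axes
- round_tin_mid (a point): centre of a round white lidded tin, 90 mm across and 32 mm high, lying in the other half of the bin; stays there
- notebook_top (a point): centre of the upper face of a closed black notebook, 210 mm (its x) x 153 mm (its y) x 16 mm thick, lying flat on the worktop; z up
- notebook: the same notebook, loose; origin at the centre of its underside
- bud_tub_mid (a point): centre of a round clear tub of cotton buds, 77 mm across, 80 mm high, standing farther back; stays where it is
- dropper_a_mid (a point): a point on the axis, 35 mm up, of a brown dropper bottle 33 mm across, 102 mm high, standing farther back; stays where it is
- dropper_b_mid (a point): the same for a second such bottle beside it; stays where it is

How it is judged:
On the way, in this order (a step that is already met when the one before it is completed fails the run):
1. the slide box is lifted clear above the rim of the bin in the fingers (z of slide_box_mid in the frame of bin above 0.072 m and contact force between slide_box and bin below 0.05 N and contact force between the fingers and slide_box above 1 N), for 0.1 s.
2. it is held level and still over the middle of the notebook for two seconds (horizontal distance between slide_box_mid and notebook_top below 0.06 m and height (world z) of slide_box_mid between 0.11 and 0.28 m and angle between slide_box_mid's own z axis and vertical below 0.14 rad and linear speed of slide_box below 0.03 m/s and angular speed of slide_box below 0.25 rad/s and contact force between the fingers and slide_box above 1 N and contact force between slide_box and bin below 0.05 N and contact force between slide_box and notebook below 0.05 N), for 2 s.
At the end, for the whole second after the job is handed in: Slide box still in the fingers, within 6 cm of the notebook centre seen from above, its centre 11 to 28 cm above the worktop, under 8 degrees of tilt, at rest, touching neither bin nor notebook; tin in the bin, bin moved under 4 cm, notebook under 3 cm (all of step 2 and z of round_tin_mid in the frame of bin below 0.04 m and distance of bin from where it was at the start of the episode below 0.04 m and distance of notebook_top from where it was at the start of the episode below 0.03 m); the arm keeps its last pose, push and grip.
It fails at once if the slide box is tipped by more than 20 degrees (angle between slide_box_mid's own z axis and vertical above 0.35 rad).
It fails at once if the round tin is lifted out of the bin (z of round_tin_mid in the frame of bin above 0.07 m).
It fails at once if the bin is shifted by more than 4 cm (distance of bin from where it was at the start of the episode above 0.04 m).
It fails at once if the notebook is shifted by more than 3 cm (distance of notebook_top from where it was at the start of the episode above 0.03 m).
It fails at once if a thing standing behind is shifted by more than 3 cm (distance of any of bud_tub_mid, dropper_a_mid, dropper_b_mid from where it was at the start of the episode above 0.03 m).
It also fails if it takes over 54 s, if anything falls off the work surface, if the arm or the gripper's body presses on something with over 40 N, if the wrist force passes 120 N, or if a joint passes its speed limit or range.

## Working session

There is one attempt and no reset: what is moved stays moved. The work goes in short steps, each a Python script; the robot and the scene stay as the last script left them, time stands still between calls to the robot, and variables do not carry over. Pictures are saved under pics/ and viewed, at most 10 in all, crops included, and the job is handed in when it is done.

```bash
mkdir -p pics; python3 - <<'E'
from cell import *
import cv2,pickle
s=state();print(s)
for n in("top","scene"):
    g=get_image(n);pickle.dump(g,open(n+".pkl","wb"));cv2.imwrite(f"pics/{n}0.png",g["frame"]);print({k:v for k,v in g.items() if k!="frame"})
E
```

```text
{'time': 0.0, 'joint_pos': array([ 1.10138491e+00,  4.91553511e-01,  1.55946156e+00,  1.61770200e-05,
        1.09168003e+00, -1.05608664e-01]), 'qvel': array([-0.00065991, -0.00168702, -0.00053876,  0.00082623, -0.00125625,
        0.00082075]), 'joint_efforts': array([ 1.04535004e-03, -6.18433499e+01, -2.61606538e+01, -1.14087443e-04,
        3.97531840e-03,  2.81467334e-05]), 'tool_pos': array([0.22227169, 0.58389872, 0.23072732]), 'ee_rot': array([-1.63188417e-04,  1.80903549e-01,  9.83500687e-01, -5.26560448e-04]), 'ft_force': array([0.19959635, 0.42994078, 0.26401785]), 'ft_torque': array([-0.0127338 , -0.04011   , -0.00867059]), 'grasp_force': 0.0, 'grip_width': 1.0027968937362886}
{'fx': 446.17773315803913, 'fy': 446.17773315803913, 'cx': 317.7223268211338, 'cy': 245.1400688287641, 'k1': -0.11457389071717429, 'R': array([[-0.02193611, -0.99974687,  0.00499941],
       [-0.99581237,  0.02140532, -0.08887931],
       [ 0.0887498 , -0.00692814, -0.99602986]]), 't': array([-0.01114754,  0.59482058,  0.97255754])}
{'fx': 505.39844290513656, 'fy': 505.39844290513656, 'cx': 308.0655198221058, 'cy': 239.91766405629417, 'k1': -0.059141684222706874, 'R': array([[-0.45223248, -0.89189948,  0.00104851],
       [-0.53171754,  0.26866009, -0.80318006],
       [ 0.71607419, -0.36378162, -0.59573542]]), 't': array([0.25307256, 0.35477031, 0.45810375])}
```

View pics/top0.png

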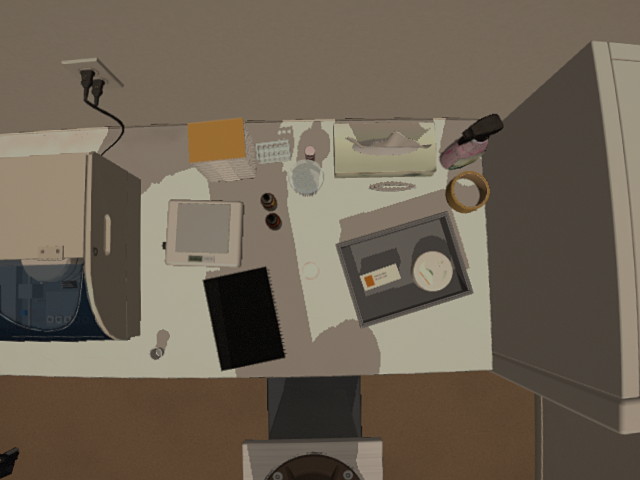

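View pics/scene0.png

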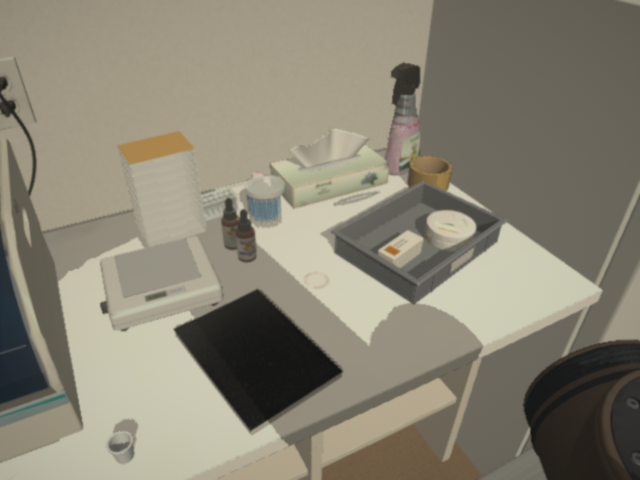

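The top view shows the slide box near (380,277), the tin at (433,270), the bin spanning about (337–472, 210–325), and the notebook at (245,318). The scene view agrees, with the box lying flat in the near/left half of the bin.

```bash
cat > h.py <<'E'
import cv2,numpy as np
def ray(g,px):
    K=np.array([[g["fx"],0,g["cx"]],[0,g["fy"],g["cy"]],[0,0,1]])
    # model: r_d = r(1+k1 r^2), the OpenCV one
    p=cv2.undistortPoints(np.float64(px).reshape(-1,1,2),K,np.array([g["k1"],0,0,0.])).reshape(-1,2)
    return np.c_[p,np.ones(len(p))]
def onplane(g,px,z):
    d=ray(g,px)@g["R"]; c=-g["R"].T@g["t"]
    return c+d*((z-c[2])/d[:,2])[:,None]
def rect(P):
    """centre, long-axis angle, (long, short) of min rectangle of xy points"""
    c,s,a=cv2.minAreaRect((P[:,:2]*1000).astype(np.float32))
    if s[0]<s[1]: a+=90; s=s[::-1]
    return np.array(c)/1000,(np.radians(a)+np.pi/2)%np.pi-np.pi/2,np.array(s)
def big(m,box):
    x0,y0,x1,y1=box; M=np.zeros_like(m); M[y0:y1,x0:x1]=m[y0:y1,x0:x1]
    return max(cv2.findContours(M,cv2.RETR_EXTERNAL,cv2.CHAIN_APPROX_NONE)[0],key=cv2.contourArea).reshape(-1,2)
E
python3 - <<'E'
from h import *
import pickle
g=pickle.load(open("top.pkl","rb"));f=g["frame"];v=f.max(2)
print(v[277,345:420:3],v[318,225:265:8], v[240,335:360])
cr=f[195:335,325:485];cv2.imwrite("pics/crop1.png",cv2.resize(cr,None,fx=4,fy=4))
m=(v>115).astype(np.uint8)*255
c=big(m,(352,255,408,300));print("box",rect(onplane(g,c,.036)))
t=big(m,(408,240,460,300));print("tin",rect(onplane(g,t,.036)))
n=big((v<45).astype(np.uint8)*255,(195,255,292,380));print("note",rect(onplane(g,n,.016)))
b=onplane(g,[[337,244],[449,211],[472,293],[362,326]],.05);print("bin",b[:,:2],b.mean(0))
E
```

```text
[121  86  65  66  65 155 172 144 142 162 160 167 151 158 171 170 170 171
 174  91  93  93  90 125 170] [12  7 10  6  6] [170 172 172 172 140 128 128 131 130 118 116 114 113  96  83  82  85  92
  91  84  89  90  83  82  87]
box (array([ 0.52028467, -0.16020233]), np.float64(-1.2616257613688808), array([85.66118622, 36.64862823]))
tin (array([ 0.53154224, -0.27856616]), np.float64(1.5427613631576866), array([88.52448273, 86.90116882]))
note (array([0.43461462, 0.14554228]), np.float64(0.19198660054878292), array([206.69242859, 145.61543274]))
bin [[ 0.59394275 -0.06611828]
 [ 0.66243814 -0.31812268]
 [ 0.47920229 -0.36140559]
 [ 0.41472537 -0.11580196]] [ 0.53757714 -0.21536213  0.05      ]
```

View pics/crop1.png

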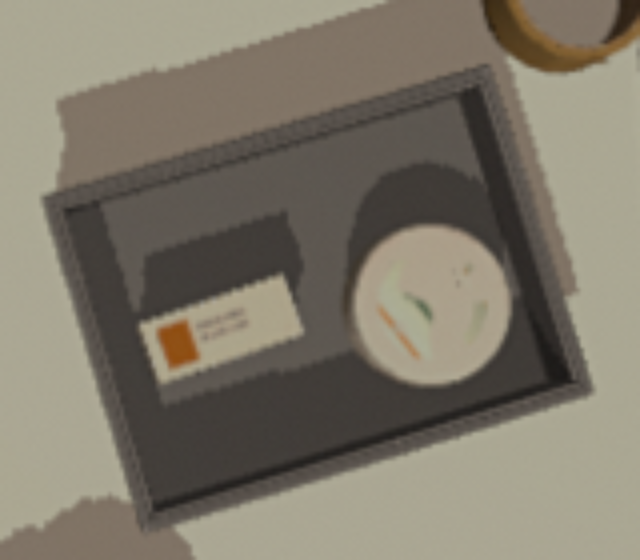

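```bash
cat >> h.py <<'E'
from scipy.spatial.transform import Rotation as Rn
def down(a,flip=False):
    """tool down, closing line at world angle a"""
    a=a+np.pi*flip; y=np.array([np.cos(a),np.sin(a),0]); z=np.array([0,0,-1.])
    return Rn.from_matrix(np.c_[np.cross(y,z),y,z]).as_quat()[[3,0,1,2]]
E
python3 - <<'E'
from h import *
from cell import *
import pickle
ps=[((.17,.43,.30),69.2-90),((.33,.31,.30),43-90),((.5203,-.1602,.25),np.degrees(.309))]
for fl in(0,1):
  print(fl,solve_ik([.5203,-.1602,.25],down(.309,fl)),solve_ik([.4346,.1455,.18],down(.309,fl)))
q=state()["ee_rot"]
move_linear([.17,.43,.30],.2)
fl=min((0,1),key=lambda f:abs(solve_ik([.5203,-.1602,.25],down(.309,f))[5]))
print(fl,solve_ik([.44,.1455,.30],down(.309,fl)))
j=np.array(state()["joint_pos"]);j[0]-=0.9;set_joints(j);print(state()["tool_pos"])
reach([.5203,-.1602,.25],down(.309,fl))
s=state();g=get_image("wrist");pickle.dump((s,g),open("w.pkl","wb"));cv2.imwrite("pics/w1.png",g["frame"])
print(s["time"],s["tool_pos"],s["joint_pos"],g["T_tool_cam"],s["ft_force"])
E
```

```text
0 [-4.20035315e-01  3.56781075e-01  1.73319841e+00 -4.44089210e-16
  1.05161317e+00 -7.29035315e-01] [ 1.78772021e-01  3.27241408e-01  2.01395698e+00 -4.44089210e-16
  8.00394268e-01 -1.30227979e-01]
1 [-4.20035315e-01  3.56781075e-01  1.73319841e+00 -4.44089210e-16
  1.05161317e+00  2.41255734e+00] None
0 [ 1.76679059e-01  1.84822791e-01  1.83804127e+00 -4.44089210e-16
  1.11872859e+00 -1.32320941e-01]
[0.44288511 0.13491981 0.29957313]
3.8 [ 0.5204048  -0.15905809  0.25028912] [-4.18128815e-01  3.56049821e-01  1.73351419e+00  2.51342943e-04
  1.05179885e+00 -7.28309283e-01] [[ 7.05162376e-05 -9.45788834e-01 -3.24782199e-01  8.40183907e-02]
 [ 9.99999932e-01 -5.07202043e-05  3.64819366e-04  1.79092643e-04]
 [-3.61515102e-04 -3.24782203e-01  9.45788766e-01 -1.42227804e-01]
 [ 0.00000000e+00  0.00000000e+00  0.00000000e+00  1.00000000e+00]] [ 0.62552624  0.88188258 -0.04239965]
```

View pics/w1.png

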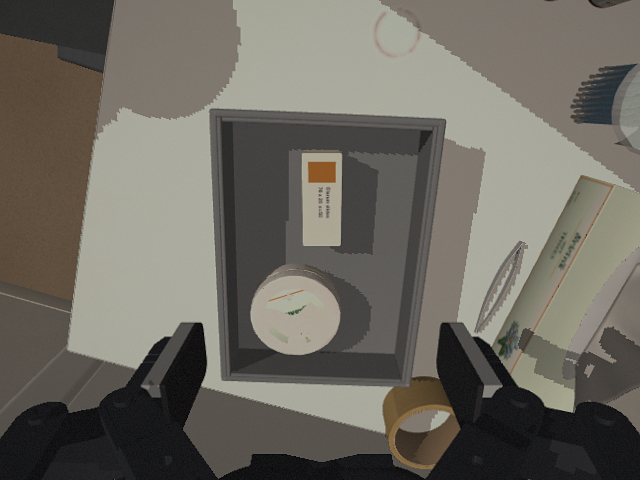

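The wrist view shows the box at about (322,198). Its long side is vertical, square to the finger line, and there is clear space on both sides. Next I compute its position, descend and grip.

```bash
python3 - <<'E'
from h import *
from cell import *
import pickle
s,g=pickle.load(open("w.pkl","rb"))
q=s["ee_rot"];T=np.eye(4);T[:3,:3]=Rn.from_quat(q[[1,2,3,0]]).as_matrix();T[:3,3]=s["tool_pos"]
E=np.linalg.inv(T@g["T_tool_cam"]);g["R"],g["t"]=E[:3,:3],E[:3,3]
f=g["frame"];v=f.max(2)
c=big((v>125).astype(np.uint8)*255,(292,135,352,258))
p,a,sz=rect(onplane(g,c,.036));print(p,a,sz)
if np.hypot(*(p-[.5203,-.1602]))<.008 and abs(a+1.2616)<.08 and abs(sz-[85,35]).max()<6:
    p=(p+[.5203,-.1602])/2; a=a+np.pi/2
    move_linear([*p,.10],.2,down(a)); move_linear([*p,.012],.08)
    print(state()["tool_pos"],state()["ft_force"])
    close();s=state();print(s["time"],s["grip_width"],s["grasp_force"],s["ft_force"],s["tool_pos"])
    g=get_image("wrist");cv2.imwrite("pics/w2.png",g["frame"])
E
```

```text
[ 0.52093921 -0.15893893] -1.2609086053768364 [83.59247589 34.88312531]
[ 0.5208578  -0.15965782  0.0124367 ] [-0.3916711   0.1205425   0.07942338]
6.525 0.4012580412658952 60.43525815010071 [-0.13194752  1.38071182  5.65456354] [ 0.52076968 -0.15960028  0.012406  ]
```

View pics/w2.png

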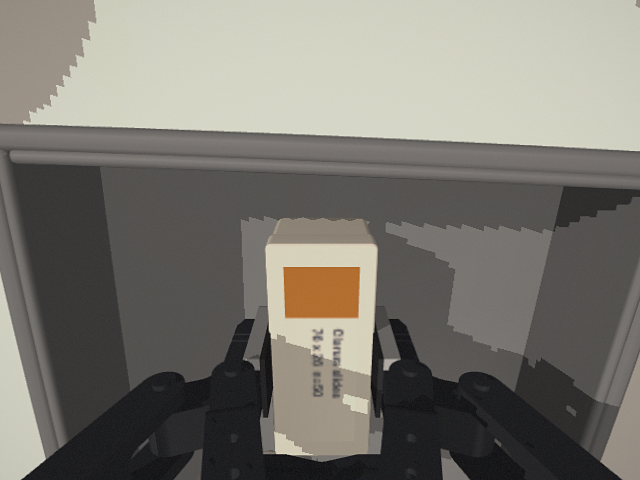

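The box is gripped symmetrically between the pads, with its top face around (320,345). I'll lift slowly and check it.

```bash
python3 - <<'E'
from h import *
from cell import *
p=state()["tool_pos"]
move_linear([p[0],p[1],.19],.06); s=state();print(s["time"],s["grip_width"],s["grasp_force"],s["ft_force"])
move_linear([.4346,.1455,.19],.08); move_linear([.4346,.1455,.16],.05); sleep(3.5)
s=state();print(s["time"],s["tool_pos"],s["ee_rot"],s["grasp_force"],s["grip_width"],s["ft_force"],s["ft_torque"])
for n in("scene","wrist"):
  g=get_image(n);cv2.imwrite(f"pics/{n}3.png",g["frame"])
E
```

```text
9.6917 0.4000221314389195 59.72069799900055 [-0.49052802 -0.1005443  -0.04753439]
18.0583 [0.43460945 0.14550967 0.16001388] [1.75664007e-05 5.89501699e-01 8.07767136e-01 1.13577217e-05] 59.71607744693756 0.402065371360625 [-0.11200673  0.8999094  -0.3965181 ] [ 0.04633625 -0.01434877  0.03960288]
```

View pics/scene3.png

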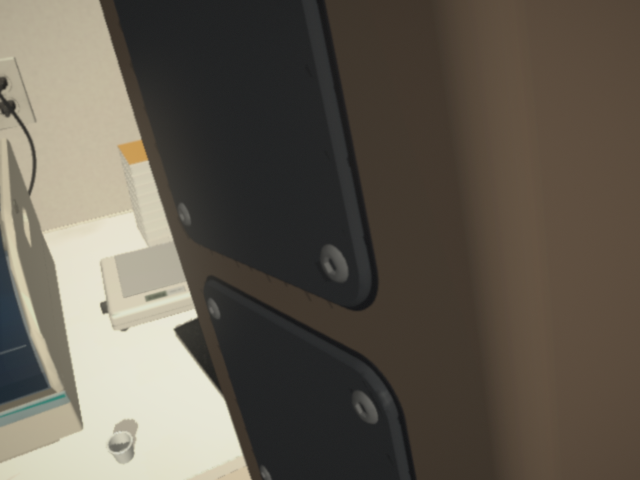

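View pics/wrist3.png

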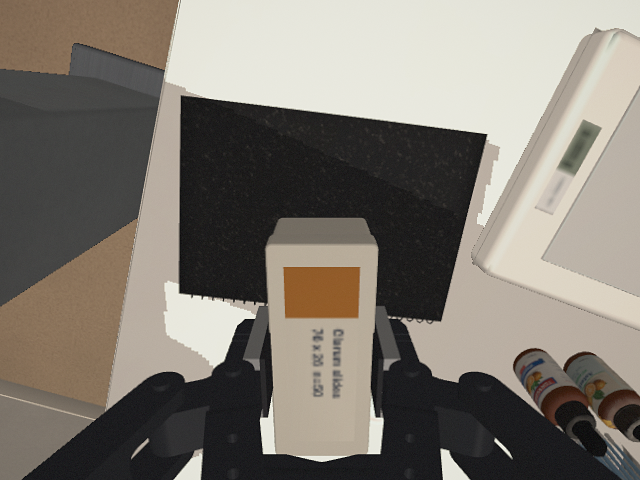

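In the wrist view the box sits in the pads exactly as it did when gripped (top face edge at row 245), so it is still level. The notebook lies under it, with corners near (180,96), (487,134), (441,320) and (180,294). The arm blocks the scene view. One quick check of the notebook centre from these corners, then I hand in.

```bash
python3 - <<'E'
from h import *
from cell import *
s=state();g=get_image("wrist")
q=s["ee_rot"];T=np.eye(4);T[:3,:3]=Rn.from_quat(q[[1,2,3,0]]).as_matrix();T[:3,3]=s["tool_pos"]
E=np.linalg.inv(T@g["T_tool_cam"]);g["R"],g["t"]=E[:3,:3],E[:3,3]
P=onplane(g,[[180,96],[487,134],[441,320],[180,294]],.016)
d=P.mean(0)[:2]-s["tool_pos"][:2];print(P[:,:2],d,s["grasp_force"],s["time"])
if np.hypot(*d)<.03: print(job_done())
E
```

```text
[[0.31903856 0.20049725]
 [0.52321182 0.2402427 ]
 [0.54977269 0.09824925]
 [0.34807549 0.05761324]] [0.00042582 0.00364028] 59.71576273441315 18.1583
the job is handed in; nothing more can be done
None
```

The job is handed in at about 18 s: the gripper still holds the slide box level and still, about 15 cm above the notebook and within 4 mm of its centre; I did not re-photograph the bin, tin or things behind after the lift.

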